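# Clear the lid press and close a jar in it

### The job

A shaker has been left standing in the mouth of the red lid press: stand it upright in the blue tray. Then push the big jar, whose lid is only set on loosely, along the counter between the guides until it is fully home under the ram, and push the ram's black knob down until the red lid is fully closed, without crushing the jar; leave the ram down on the lid. Leave the bowls and small jars as they stand.

Things in the scene. Friction and masses are not known exactly. Their poses are not given: they have to be found in the camera images.
- seat (a point): point on the counter (z = 0) under the ram's axis of the fixed red press, where the middle of the big jar must end. Its axes: the open mouth is on its -x side, the column on its +x side, z up; push the jar along +x. A white stop 60 mm high has its face at x = +45 mm. There is no bed plate: the jar slides on the counter itself.
- mouth (a point): point on the counter midway at the press's mouth, 111 mm from the seat, axes as the seat's. Two steel guides, 25 mm high, 8 mm thick: they flare inward from about 170 mm apart here to 98 mm apart at 51 mm further in, then run straight and parallel to the stop.
- overhead (a point): top of the front end of the press's red overhead arm, 30 mm before the seat and 250 mm above the counter, axes as the seat's. The arm is 50 mm wide, its underside 205 mm high; the column begins 95 mm beyond the seat. The arm and ram leave no room for an upright hand behind a jar that is nearly home: tilt the tool (about 35 degrees) so that the hand leans back out of the mouth.
- ram (a joint): travel of the press's ram, m: 0 fully raised, grows downward, at most 0.055; it stays where it is left. At 0 the underside of its black plate (68 mm across) is 150 mm above the counter. It meets the loose lid (lid at 0) at about 0.032 and the closed lid at 0.040. About 4 N of push on the knob moves it.
- ram_knob (a point): middle of the flat top of the ram's black knob (disc 56 mm across, 22 mm thick, on a 22 mm rod), moves with the ram: 330 mm above the counter with the ram at 0, 290 mm with the lid closed. Push straight down on it.
- jar_center (a point): middle of the big clear glass jar with red lid, 50 mm above its base; z is its upward axis. 90 mm across up to 92 mm high, 118 mm high over the loose lid and 110 mm with the lid closed, about 0.6 kg. Too wide to grasp well: push it low down (about 45 mm above the counter, above the guides), or it tips. Friction makes it resist with about 2 to 6 N.
- lid (a joint): how far the big jar's lid is pressed down, m: 0 to 0.002 at the start (loose), 0.008 fully closed; it stays where it is left. It takes about 6 N to move, and meets a hard end: press slowly. With the ram about 10 N on the knob moves both; 12 to 20 N is plenty, over 50 N on the jar crushes it.
- shaker_center (a point): middle of the obstacle, a closed amber shaker with yellow cap, 60 mm across, 130 mm tall, about 0.25 kg, standing upright in the mouth of the press; this point is half-way up (65 mm), z its upward axis.
- tray: fixed blue open tray, 160 x 160 mm, 25 mm high, walls and floor 5 mm thick; origin at the centre of its underside, on the counter, x and y along its sides.
- bowl_a: light green bowl, 120 mm across, 55 mm high; origin under its base; leave alone
- bowl_b: light green bowl, 120 mm across, 55 mm high; origin under its base; leave alone
- spare_a: small closed clear jar with red lid, 66 mm across, 85 mm high; origin under its base; leave alone (not the big jar)
- spare_b: small closed clear jar with red lid, 66 mm across, 85 mm high; origin under its base; leave alone (not the big jar)
There are look-alikes about, which are no part of the job. Of the things that look like the part that bears shaker_center, the smallest one is meant.

How it is judged:
By the outcome, as a careful person would: the job done as asked, in the order asked, and still so for the second after the job is handed in, with the robot touching nothing.
It also fails if it takes over 72 s, if anything falls off the work surface, if the arm or the gripper's body presses on something with over 40 N, if the wrist force passes 120 N, or if a joint passes its speed limit or range.

### The arm

A 7-joint arm with a two-finger parallel gripper is mounted at the origin on the work surface. World frame = base frame: x ahead of the robot, y to its left, z up, the work surface at z = 0. Lengths are in m, angles in degrees, forces in N, time in s.
With the tool pointing down it reaches from about 0.35 to 0.9 m from the base axis. Payload 8.1 kg.
Tool frame: the origin (TCP) lies at the very end of the fingers, on their centre line; the grasp point (between the pads) lies 19 mm behind it; x points along the fingers, y is the direction in which the jaws open and shut, and the axes are right-handed (so a half turn about x gives the same grasp; the last joint's range is limited). The gripper opens to 92 mm and grips with 3 to 60 N. Pads are 19 mm wide; open, the fingers measure 130 mm over their backs; the gripper's body (75 mm by 190 mm) begins 47 mm behind the grasp point.
Start: joints at [-70.623, 24.895, 1.432, 90.138, -0.665, 64.973, -4.303], TCP at [0.267, 0.565, 0.227] pointing down, gripper open.
Joint ranges: [-149.89, 149.89], [-25.12, 119.58], [-72.63, 75.52], [4.76, 147.25], [-75.54, 255.54], [6.69, 114.76], [-157.13, 157.13]. Speed limits (degrees/s): [127.2, 127.2, 172.46, 172.46, 180, 180, 180].

### API

Orientations are given as a 3x3 rotation matrix whose columns are the frame's x, y, z axes.
In Python, from workcell import manip, imaging, workorder, nets gives the robot as it stands. The module is installed in compiled form; this text tells all that it offers.
- The arm moves only by the tool send_rows, never from a script. Its argument "increments" is a list that holds one entry, the list of rows, each a list of 5 numbers: the shift along the tool's x, y, z in mm, then the turn about the tool's x in rad, then the gripper command: -1 is shut, 1 is fully open, values between are in proportion. In form: [[[tx, ty, tz, twist, fingers], ...]]. A call has 1 to 20 rows; each row is the pose to reach, as a shift and turn from the pose measured when the call began, along the tool's axes at that moment; what a row does not reach only later rows make up. A row lasts 1/8 s, in which the tool goes at most 62.5 mm and 10.7 degrees, less where a joint would pass 70% of its speed; a pose out of reach is approached as far as the arm can. A call with a gripper value outside its range is refused whole. The fingers move at their own pace and stop on an object; the grip force is fixed at half the most. Time passes only in rows, so rows that repeat a pose let the fingers close. It gives the time, the measured TCP pose, the force and the opening at its end, in the units of the state.
- manip.sense(): the state, without advancing time (a new reading comes with each control period).
- imaging.grab_frame(name): name is "side" or "top" or "wrist"; returns a dict with "frame" (480x640x3 uint8, blue, green, red), "depth" (480x640 float32, m along the optical axis (not along the pixel's ray), 0 where there is no reading), "fx", "fy", "cx", "cy" (pixels), "R" (3x3) and "t" (3): a world point X has camera coordinates R X + t. Camera axes: x right, y down, z forward; pixel columns grow to the right and rows downward; lengths in m; the calibration is good to about 2 mm. The wrist camera is an equidistant fisheye: a pixel r from the principal point sees the ray r / f radians off the axis. A picture is of the moment at which its call begins.
- workorder.sign_off(): hands the job in, once; it reports no verdict.
Trained networks look in the newest picture that a camera, given by its name, has taken for a name from the list of things; names that differ only in an ending like _2 or _b are one class to them, and where a whole thing is asked for, a point or a joint stands for the part that bears it (a point fixed in the world has none). Each returns a list of dicts, best first, with "p" (0 to 1); they miss things now and then, are a little off and sometimes report something else, mostly with a low value. They report only what shows in the picture. A call takes as long as a camera call. They do not tell look-alikes from the thing itself.
- nets.trace(camera, name): "region" (480x640 bool, what is visible of it) and "location" ([column, row] in pixels, amid what is visible of it).
- nets.pinpoint(camera, name): "location" ([column, row] in pixels: a listed point, or the origin of a listed thing).
The state is a dict: "t": time; "joints": joint angles; "dq": joint speeds; "joint_torque": joint torques, N m; "position": TCP position; "tool_rot": TCP orientation; "force": force on the tool from outside, world axes, zero at the start; "ft_torque": the same for the moment, N m; "finger_gap": finger opening in m.
Only numpy, scipy, OpenCV 4.12 (cv2) and the standard library are available. Lean on these libraries where they do the work, as an engineer would, in place of code of your own. Each camera call takes 0.05 s, during which the arm holds its last target. There are 200 camera calls.

## Working session

There is one attempt and no reset: what is moved stays moved. The work goes in short steps, Python scripts to look and compute and a tool call to move; the robot and the scene stay as the last step left them, time stands still between calls to the robot, and variables do not carry over. Pictures are saved under pics/ and viewed, about 8 in all and at most 12, crops included, and the job is handed in when it is done.

Besides the shell and the picture viewer there is one more tool, called after ">>>" as name([rows], argument=value, ...), one row to a line, values as JSON. send_rows: Moves the arm, as the interface text tells. Its arguments: {"type":"object","properties":{"increments":{"type":"array","items":{"type":"array","items":{"type":"array","items":{"type":"number"}}}}},"required":["increments"]}

```bash
mkdir -p pics; cat > h.py <<'E'
import numpy as np, cv2
from workcell import manip, imaging, workorder, nets
def ray2w(f,u,v,d):
    X=np.array([(u-f['cx'])/f['fx']*d,(v-f['cy'])/f['fy']*d,d]); return f['R'].T@(X-f['t'])
def cloud(f):
    v,u=np.mgrid[:480,:640]; d=f['depth']
    X=np.stack([(u-f['cx'])/f['fx']*d,(v-f['cy'])/f['fy']*d,d],-1)
    return (X-f['t'])@f['R']
def atz(f,u,v,z):
    r=f['R'].T@np.array([(u-f['cx'])/f['fx'],(v-f['cy'])/f['fy'],1]); c=-f['R'].T@f['t']
    return c+r*(z-c[2])/r[2]
E
python3 - <<'E'
from h import *
np.set_printoptions(precision=3,suppress=True)
print(manip.sense())
Z=dict(seat=0,mouth=0,overhead=.25,ram_knob=.33,jar_center=.05,shaker_center=.065,tray=0,bowl_a=0,spare_a=0)
for c in ['top','side']:
    f=imaging.grab_frame(c); cv2.imwrite(f'pics/{c}0.png',f['frame']); P=cloud(f)
    print(c,'cam at',-f['R'].T@f['t'])
    for n,z in Z.items():
        for o in nets.pinpoint(c,n)[:4]: print(n,'pin',round(o['p'],2),np.round(o['location']),atz(f,*o['location'],z))
    for n in ['shaker_center','jar_center','ram_knob','tray','ram']:
        for o in nets.trace(c,n)[:4]:
            m=o['region']&(f['depth']>0); q=P[m]
            if len(q): 
                t=q[q[:,2]>np.percentile(q[:,2],98)-.006]
                print(n,'trace',round(o['p'],2),np.round(o['location']),m.sum(),'lo',np.percentile(q,2,axis=0),'hi',np.percentile(q,98,axis=0),'topmid',(t.min(0)+t.max(0))/2)
E
```

```text
{'t': 0.0, 'joints': array([-70.622,  24.936,   1.431,  90.189,  -0.666,  64.973,  -4.302]), 'dq': array([-0.012, -0.083, -0.021, -0.033, -0.081, -0.107,  0.005]), 'joint_torque': array([  0.   , -66.783,   0.986, -31.446,  -0.06 ,   0.043,   0.   ]), 'position': array([0.266, 0.565, 0.226]), 'tool_rot': array([[-0.001,  0.427,  0.904],
       [-0.001,  0.904, -0.427],
       [-1.   , -0.002,  0.   ]]), 'force': array([-0.405,  0.471, -0.569]), 'ft_torque': array([ 0.017,  0.02 , -0.017]), 'finger_gap': 0.09195846664993382}
top cam at [0.334 0.127 1.44 ]
overhead pin 0.76 [417. 215.] [ 0.579 -0.054  0.25 ]
ram_knob pin 0.69 [440. 209.] [ 0.575 -0.083  0.33 ]
jar_center pin 0.84 [328. 242.] [0.557 0.119 0.05 ]
jar_center pin 0.37 [380. 335.] [0.351 0.004 0.05 ]
shaker_center pin 0.97 [384. 230.] [ 0.584 -0.006  0.065]
shaker_center pin 0.79 [417. 152.] [ 0.764 -0.085  0.065]
shaker_center pin 0.69 [436. 308.] [ 0.41  -0.116  0.065]
tray pin 0.67 [216. 291.] [0.45  0.377 0.   ]
bowl_a pin 0.8 [220. 188.] [0.693 0.378 0.   ]
bowl_a pin 0.69 [294. 167.] [0.747 0.2   0.   ]
bowl_a pin 0.5
[... 2205 characters left out ...]
.402 -0.109  0.176]
jar_center trace 0.93 [313. 294.] 2176 lo [0.507 0.076 0.007] hi [0.587 0.152 0.12 ] topmid [0.551 0.08  0.124]
jar_center trace 0.51 [250. 259.] 2675 lo [0.365 0.293 0.002] hi [0.52  0.454 0.028] topmid [0.443 0.375 0.027]
jar_center trace 0.47 [337. 336.] 1015 lo [ 0.546 -0.03   0.008] hi [0.593 0.015 0.133] topmid [ 0.562 -0.042  0.136]
ram_knob trace 0.75 [349. 257.] 1329 lo [ 0.545 -0.115  0.149] hi [ 0.596 -0.065  0.323] topmid [ 0.573 -0.089  0.321]
tray trace 0.68 [250. 258.] 2648 lo [0.366 0.293 0.003] hi [0.52  0.454 0.028] topmid [0.443 0.375 0.027]
ram trace 0.59 [353. 264.] 1376 lo [ 0.544 -0.115  0.148] hi [ 0.596 -0.064  0.323] topmid [ 0.573 -0.088  0.321]
```

```bash
python3 - <<'E'
from h import *
np.set_printoptions(precision=3,suppress=True)
f=imaging.grab_frame('top'); P=cloud(f); im=f['frame']
# arm top points z~.25, and red
m=(abs(P[...,2]-.25)<.012)&(P[...,1]<0.0)&(P[...,1]>-.4)&(P[...,0]>.4)&(P[...,0]<.75)
q=P[m]; r=cv2.minAreaRect(q[:,:2].astype(np.float32)*1000); print('arm',len(q),r,cv2.boxPoints(r))
# guides z~.025 steel grey
hsv=cv2.cvtColor(im,cv2.COLOR_BGR2HSV)
g=(abs(P[...,2]-.025)<.008)&(P[...,1]<.1)&(P[...,1]>-.2)&(P[...,0]>.45)&(P[...,0]<.7)
for y0 in np.arange(-.17,.08,.01):
    s=P[g&(abs(P[...,1]-y0)<.005)]; print(round(y0,3),np.unique(np.round(s[:,0],2),return_counts=True))
big=cv2.resize(im[120:360,180:500],(800,600),interpolation=cv2.INTER_CUBIC); cv2.imwrite('pics/topcrop.png',big)
E
```

```text
arm 2150 ((576.2925415039062, -151.85598754882812), (68.98355865478516, 186.56443786621094), 0.24090006947517395) [[ 541.409  -58.72 ]
 [ 542.193 -245.282]
 [ 611.176 -244.992]
 [ 610.392  -58.43 ]]
-0.17 (array([0.51, 0.52, 0.53, 0.54, 0.55, 0.56, 0.57, 0.58]), array([2, 9, 7, 2, 4, 1, 1, 6]))
-0.16 (array([0.52]), array([5]))
-0.15 (array([0.52]), array([4]))
-0.14 (array([0.52, 0.53, 0.54, 0.55, 0.57]), array([5, 1, 1, 1, 1]))
-0.13 (array([0.52, 0.53, 0.54, 0.55, 0.56, 0.57]), array([12, 10,  6,  7,  5,  5]))
-0.12 (array([0.52, 0.53]), array([9, 7]))
-0.11 (array([0.52, 0.53]), array([11,  7]))
-0.1 (array([0.52, 0.53]), array([10,  7]))
-0.09 (array([0.52, 0.53, 0.63]), array([11,  6,  3]))
-0.08 (array([0.52, 0.53, 0.63]), array([11,  8, 18]))
-0.07 (array([0.52, 0.53, 0.63]), array([11,  6, 16]))
-0.06 (array([0.52, 0.53, 0.63]), array([10,  8, 15]))
-0.05 (array([0.52, 0.53, 0.62, 0.63]), array([12,  4,  1, 18]))
-0.04 (array([0.52, 0.53, 0.63]), array([11,  5, 17]))
-0.03 (array([0.52, 0.53, 0.63, 0.64]), array([16,  4, 18,  1]))
-0.02 (array([0.51, 0.52, 0.55, 0.63, 0.64]), array([ 9, 11,  1,  8, 16]))
-0.01 (array([0.5 , 0.51, 0.55, 0.64, 0.65]), array([ 4, 13,  3, 11,  9]))
0.0 (array([0.49, 0.5 , 0.51, 0.55, 0.65, 0.66]), array([ 2, 14,  3,  6, 15,  4]))
0.01 (array([0.49, 0.5 , 0.55, 0.65, 0.66, 0.67]), array([11,  9,  3,  5, 18,  2]))
0.02 (array([0.48, 0.49, 0.56, 0.57, 0.66, 0.67]), array([1, 9, 5, 2, 9, 5]))
0.03 (array([0.57]), array([1]))
0.04 (array([], dtype=float64), array([], dtype=int64))
0.05 (array([], dtype=float64), array([], dtype=int64))
0.06 (array([], dtype=float64), array([], dtype=int64))
0.07 (array([], dtype=float64), array([], dtype=int64))
```

View pics/topcrop.png

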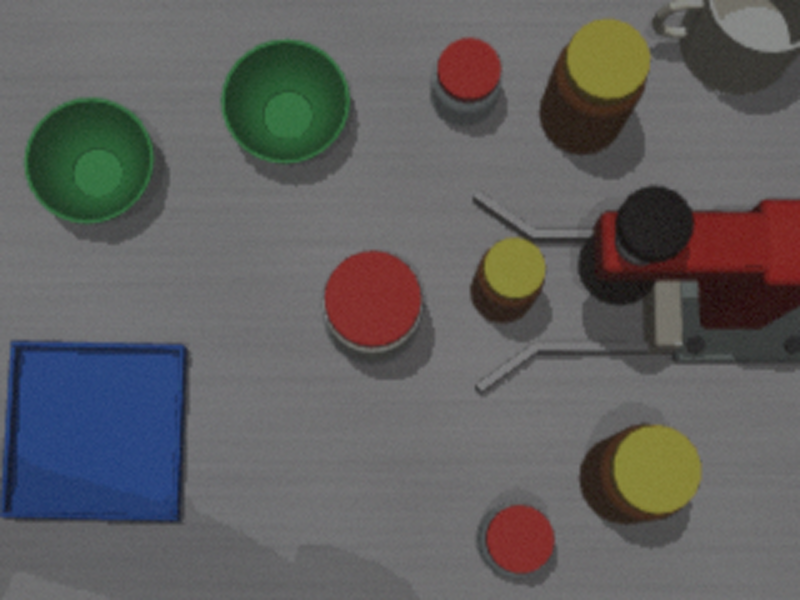

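View pics/side0.png

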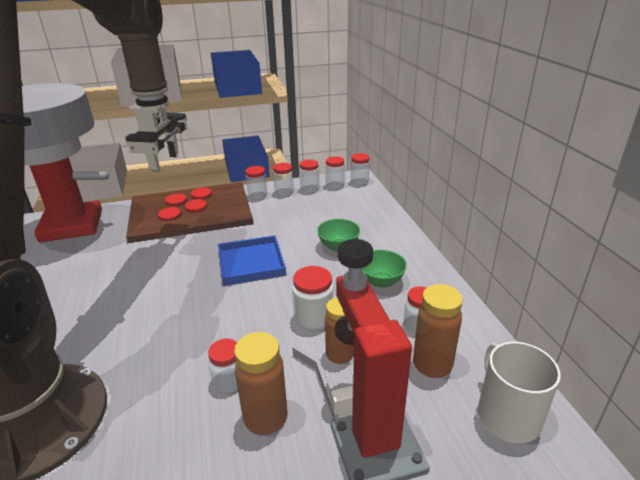

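The press axis runs along world −y. The seat is at about (0.577, −0.088). The small shaker is at (0.577, −0.003), crop pixel about (512, 270). The big jar is at (0.551, 0.119), crop pixel about (373, 300). The tray is at (0.445, 0.372). The larger shakers at (0.76, −0.08) and (0.41, −0.11) are look-alikes.

```bash
cat >> h.py <<'E'
def inc(x,y,z,yaw=None):
    s=manip.sense(); R=s['tool_rot']; d=R.T@(np.array([x,y,z])-s['position'])*1000
    tw=0
    if yaw is not None:
        a=np.deg2rad(yaw); v=R.T@np.array([np.cos(a),np.sin(a),0]); tw=np.arctan2(v[2],v[1])
    print('inc',np.round(d,1),round(tw,3))
E
python3 -c "
from h import *
inc(.577,.0,.25,0)"
```

```text
inc [ -23.3 -378.8  521.8] 1.13
```

>>> send_rows([
  [[-23,-379,522,1.13,1],[-23,-379,522,1.13,1],[-23,-379,522,1.13,1],[-23,-379,522,1.13,1],[-23,-379,522,1.13,1],[-23,-379,522,1.13,1],[-23,-379,522,1.13,1],[-23,-379,522,1.13,1],[-23,-379,522,1.13,1],[-23,-379,522,1.13,1],[-23,-379,522,1.13,1],[-23,-379,522,1.13,1],[-23,-379,522,1.13,1],[-23,-379,522,1.13,1]],
])

```text
t: 3.3
position: [0.5766, 0.0014, 0.2497]
tool_rot: [[-0.0, 1.0, 0.002], [0.001, 0.002, -1.0], [-1.0, -0.0, -0.001]]
force: [-0.4, 0.1, 0.1]
finger_gap: 0.0919
```

>>> send_rows([
  [[50,0,0,0,1],[100,0,0,0,1],[140,0,0,0,1],[165,0,0,0,1],[175,0,0,0,1],[175,0,0,0,-1],[175,0,0,0,-1],[175,0,0,0,-1],[175,0,0,0,-1],[175,0,0,0,-1],[175,0,0,0,-1]],
])

```text
t: 4.68
position: [0.5773, 0.0016, 0.0754]
tool_rot: [[0.001, 1.0, 0.002], [0.001, 0.002, -1.0], [-1.0, 0.001, -0.001]]
force: [-0.2, 0.5, 6.0]
finger_gap: 0.0592
```

>>> send_rows([
  [[-40,0,0,0,-1],[-90,0,0,0,-1],[-150,0,0,0,-1],[-190,0,0,0,-1],[-190,-16,-45,0,-1],[-190,-36,-100,0,-1],[-190,-56,-155,0,-1],[-190,-76,-212,0,-1],[-190,-96,-270,0,-1],[-190,-116,-325,0,-1],[-190,-127,-355,0,-1],[-190,-132,-371,0,-1],[-150,-132,-371,0,-1],[-100,-132,-371,0,-1],[-55,-132,-371,0,-1],[-30,-132,-371,0,-1]],
])

```text
t: 6.68
position: [0.4442, 0.3699, 0.1032]
tool_rot: [[-0.001, 1.0, 0.0], [-0.002, 0.0, -1.0], [-1.0, -0.001, 0.002]]
force: [-0.2, -0.3, -1.5]
finger_gap: 0.0597
```

>>> send_rows([
  [[8,0,0,0,-1],[15,0,0,0,-1],[19,0,0,0,-1],[21,0,0,0,-1],[22,0,0,0,-1],[22,0,0,0,-1],[22,0,0,0,-0.2]],
])

```text
t: 7.55
position: [0.4442, 0.3699, 0.0814]
tool_rot: [[-0.0, 1.0, 0.0], [-0.002, 0.0, -1.0], [-1.0, -0.0, 0.002]]
force: [0.2, -0.1, -2.4]
finger_gap: 0.0593
```

>>> send_rows([
  [[1,0,0,0,-1],[2,0,0,0,-1],[3,0,0,0,-1],[3,0,0,0,-1]],
])

```text
t: 8.05
position: [0.4445, 0.37, 0.0803]
tool_rot: [[-0.0, 1.0, 0.0], [-0.001, 0.0, -1.0], [-1.0, -0.0, 0.001]]
force: [-5.1, -3.6, 20.7]
finger_gap: 0.0595
```

>>> send_rows([
  [[0,0,0,0,-1],[0,0,0,0,1],[0,0,0,0,1],[0,0,0,0,1],[0,0,0,0,1],[-50,0,0,0,1],[-100,0,0,0,1],[-160,0,0,0,1]],
])

```text
t: 9.05
position: [0.444, 0.3697, 0.2413]
tool_rot: [[-0.001, 1.0, 0.0], [-0.002, 0.0, -1.0], [-1.0, -0.001, 0.002]]
force: [-0.4, 0.9, -0.1]
finger_gap: 0.0919
```

```bash
python3 - <<'E'
from h import *
np.set_printoptions(precision=3,suppress=True)
s=manip.sense(); print(s['t'],s['joints'],s['position'],s['tool_rot'])
for c in ['side','top']:
    f=imaging.grab_frame(c); P=cloud(f); cv2.imwrite(f'pics/{c}1.png',f['frame'])
    for n in ['shaker_center','jar_center']:
        for o in nets.trace(c,n)[:4]:
            q=P[o['region']&(f['depth']>0)]; t=q[q[:,2]>np.percentile(q[:,2],98)-.006]
            print(c,n,round(o['p'],2),np.round(o['location']),'topmid',(t.min(0)+t.max(0))/2)
E
```

```text
9.05 [-60.492  20.248  21.     96.931  -7.865  64.397 -37.252] [0.444 0.37  0.241] [[-0.001  1.     0.   ]
 [-0.002  0.    -1.   ]
 [-1.    -0.001  0.002]]
side shaker_center 0.94 [260. 383.] topmid [ 0.402 -0.11   0.176]
side shaker_center 0.92 [249. 237.] topmid [0.442 0.368 0.136]
side shaker_center 0.86 [436. 330.] topmid [ 0.746 -0.077  0.176]
side jar_center 0.95 [312. 297.] topmid [0.55  0.12  0.118]
top shaker_center 0.98 [418. 152.] topmid [ 0.749 -0.081  0.179]
top shaker_center 0.78 [437. 309.] topmid [ 0.405 -0.111  0.179]
top shaker_center 0.64 [221. 288.] topmid [0.445 0.355 0.138]
top shaker_center 0.33 [458. 229.] topmid [ 0.576 -0.089  0.323]
top jar_center 0.66 [327. 244.] topmid [0.552 0.118 0.12 ]
```

View pics/top1.png

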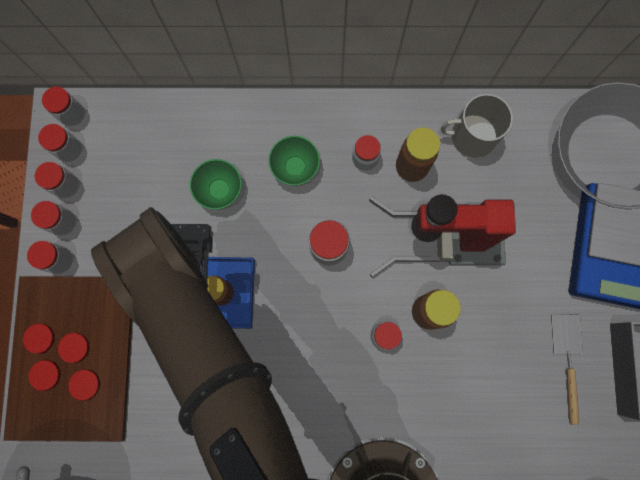

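>>> send_rows([
  [[-60,15,15,0,1],[-120,30,30,0,1],[-175,45,50,0,1],[-210,56,85,0,0],[-225,70,140,0,-1],[-232,85,200,0,-1],[-238,95,260,0,-1],[-240,102,315,0,-1],[-240,104,370,0,-1],[-240,95,425,0,-1],[-240,75,480,0,-1],[-240,50,530,0,-1],[-240,18,580,0,-1],[-240,-20,630,0,-1],[-240,-60,675,0,-1],[-240,-105,715,0,-1],[-240,-150,750,0,-1]],
])

```text
t: 11.48
position: [0.2927, -0.3807, 0.4793]
tool_rot: [[-0.004, 1.0, -0.0], [-0.001, -0.0, -1.0], [-1.0, -0.004, 0.001]]
force: [0.8, -1.0, 0.5]
finger_gap: 0.0002
```

```bash
python3 -c "
from h import *
s=manip.sense(); print(s['t'],s['joints'].round(1),s['position'].round(3)); print(s['tool_rot'].round(3)); inc(0,-.55,.5,0)"
```

```text
11.475 [ 1.3  4.1 50.  84.6 -3.  92.9 51.1] [ 0.293 -0.381  0.479]
[[-0.004  1.    -0.   ]
 [-0.001 -0.    -1.   ]
 [-1.    -0.004  0.001]]
inc [ -19.4 -292.7  169.3] -0.0
```

>>> send_rows([
  [[-5,-50,35,0,-1],[-10,-103,66,0,-1],[-15,-155,97,0,-1],[-20,-207,125,0,-1],[-20,-250,150,0,-1],[-30,-293,169,0,-1],[-80,-293,169,0,-1],[-140,-293,169,0,-1],[-200,-293,169,0,-1],[-260,-293,169,0,-1],[-320,-293,169,0,-1],[-380,-293,169,0,-1],[-380,-293,169,0,-1]],
])

```text
t: 13.1
position: [0.0015, -0.5205, 0.6588]
tool_rot: [[-0.001, 1.0, -0.0], [-0.079, -0.0, -0.997], [-0.997, -0.001, 0.079]]
force: [-0.1, -0.5, -0.3]
finger_gap: 0.0003
```

```bash
python3 -c "
from h import *
s=manip.sense(); print(s['t'],s['joints'].round(1),s['position'].round(3)); print(s['tool_rot'].round(3))"
```

```text
13.1 [ 59.8  12.1  36.2  50.7  -8.2 114.7  91.3] [ 0.002 -0.52   0.659]
[[-0.001  1.    -0.   ]
 [-0.079 -0.    -0.997]
 [-0.997 -0.001  0.079]]
```

>>> send_rows([
  [[-60,0,0,0,-1],[-120,0,0,0,-1],[-200,0,0,0,-1],[-300,0,0,0,-1]],
])

```text
t: 13.6
position: [0.0018, -0.49, 0.6945]
tool_rot: [[-0.001, 1.0, -0.0], [-0.148, -0.0, -0.989], [-0.989, -0.001, 0.148]]
force: [-0.6, 0.6, -0.0]
finger_gap: 0.0005
```

```bash
python3 -c "
from h import *
s=manip.sense(); print(s['t'],s['joints'].round(1),s['position'].round(3)); print(s['tool_rot'].round(3))"
```

```text
13.6 [ 52.8   7.2  39.5  51.1  -5.3 114.7  89.2] [ 0.002 -0.49   0.695]
[[-0.001  1.    -0.   ]
 [-0.148 -0.    -0.989]
 [-0.989 -0.001  0.148]]
```

>>> send_rows([
  [[-400,0,0,0,-1],[-400,0,0,0,-1],[-400,0,0,0,-1],[-400,0,0,0,-1],[-400,0,0,0,-1],[-400,0,0,0,-1]],
])

```text
t: 14.35
position: [0.003, -0.4601, 0.7285]
tool_rot: [[0.005, 1.0, 0.005], [-0.221, 0.006, -0.975], [-0.975, 0.004, 0.221]]
force: [0.9, -0.7, -1.1]
finger_gap: 0.0009
```

```bash
python3 -c "
from h import *
s=manip.sense(); print(s['t'],s['joints'].round(1),s['position'].round(3)); print(s['tool_rot'].round(3))"
```

```text
14.35 [ 29.5   1.4  57.4  51.8  -0.9 114.7  86.6] [ 0.003 -0.46   0.729]
[[ 0.005  1.     0.005]
 [-0.221  0.006 -0.975]
 [-0.975  0.004  0.221]]
```

>>> send_rows([
  [[-400,0,300,0,-1],[-400,0,300,0,-1],[-400,0,300,0,-1]],
])

```text
t: 14.72
position: [0.0009, -0.5157, 0.752]
tool_rot: [[0.006, 1.0, 0.005], [-0.285, 0.006, -0.958], [-0.958, 0.004, 0.285]]
force: [0.8, 0.7, 0.0]
finger_gap: 0.0007
```

```bash
python3 -c "
from h import *
s=manip.sense(); print(s['t'],s['joints'].round(1),s['position'].round(3)); print(s['tool_rot'].round(3))"
```

```text
14.725 [ 58.9   8.5  34.9  41.6  -6.6 114.7  89.5] [ 0.001 -0.516  0.752]
[[ 0.006  1.     0.005]
 [-0.285  0.006 -0.958]
 [-0.958  0.004  0.285]]
```

16.5° now, and j3 relaxed as well. I'll continue.

>>> send_rows([
  [[-400,0,300,0,-1],[-400,0,300,0,-1],[-400,0,300,0,-1]],
])

```text
t: 15.1
position: [0.0009, -0.5504, 0.7757]
tool_rot: [[0.006, 1.0, 0.004], [-0.35, 0.006, -0.937], [-0.937, 0.004, 0.35]]
force: [0.7, -0.7, -0.0]
finger_gap: 0.0005
```

>>> send_rows([
  [[-400,0,300,0,-1],[-400,0,300,0,-1],[-400,0,300,0,-1]],
])

```text
t: 15.48
position: [0.0008, -0.5676, 0.802]
tool_rot: [[0.006, 1.0, 0.004], [-0.414, 0.006, -0.91], [-0.91, 0.004, 0.414]]
force: [-0.5, 0.3, -0.5]
finger_gap: 0.0005
```

>>> send_rows([
  [[-400,0,250,0,-1],[-400,0,250,0,-1],[-400,0,250,0,-1]],
])

```text
t: 15.85
position: [0.0004, -0.5594, 0.8337]
tool_rot: [[0.007, 1.0, 0.003], [-0.475, 0.006, -0.88], [-0.88, 0.004, 0.475]]
force: [-0.7, -0.1, -0.4]
finger_gap: 0.0006
```

```bash
python3 -c "
from h import *
s=manip.sense(); print(s['t'],s['joints'].round(1),s['position'].round(3)); print(s['tool_rot'].round(3))"
```

```text
15.85 [ 68.3  12.9  30.5  25.3 -11.  114.7  89.6] [ 0.    -0.559  0.834]
[[ 0.007  1.     0.003]
 [-0.475  0.006 -0.88 ]
 [-0.88   0.004  0.475]]
```

>>> send_rows([
  [[-400,0,200,0,-1],[-400,0,200,0,-1],[-400,0,200,0,-1]],
])

```text
t: 16.23
position: [-0.0005, -0.5294, 0.8695]
tool_rot: [[0.007, 1.0, 0.002], [-0.536, 0.006, -0.844], [-0.844, 0.005, 0.536]]
force: [-0.0, 0.5, 0.9]
finger_gap: 0.0005
```

```bash
python3 -c "
from h import *
s=manip.sense(); print(s['t'],s['joints'].round(1),s['position'].round(3)); print(s['tool_rot'].round(3)); inc(.35,-.4,.55);inc(.55,0,.5);inc(.551,.25,.3)"
```

```text
16.225 [ 62.9   9.8  35.7  24.5 -10.6 114.7  89.5] [-0.    -0.529  0.869]
[[ 0.007  1.     0.002]
 [-0.536  0.006 -0.844]
 [-0.844  0.005  0.536]]
inc [ 203.1  349.7 -279.5] 0
inc [  32.5  551.8 -643.6] 0
inc [  67.5  553.4 -961.8] 0
```

>>> send_rows([
  [[170,300,-237,0,-1],[170,300,-237,0,-1],[170,300,-237,0,-1],[170,300,-237,0,-1],[170,300,-237,0,-1],[170,300,-237,0,-1],[40,500,-534,0,-1],[40,500,-534,0,-1],[40,500,-534,0,-1],[40,500,-534,0,-1],[40,500,-534,0,-1],[40,500,-534,0,-1],[-10,555,-798,0,-1],[-10,555,-798,0,-1],[-10,555,-798,0,-1],[-10,555,-798,0,-1],[-10,555,-798,0,-1]],
])

```text
t: 18.35
position: [0.5417, 0.1218, 0.4652]
tool_rot: [[0.008, 1.0, 0.002], [-0.537, 0.006, -0.844], [-0.844, 0.005, 0.537]]
force: [1.2, -0.8, 1.0]
finger_gap: 0.0005
```

```bash
python3 -c "
from h import *
s=manip.sense(); print(s['t'],s['joints'].round(1),s['position'].round(3)); print(s['tool_rot'].round(3)); inc(.553,.25,.25);inc(.553,.23,.1);inc(.553,.21,.038); inc(.553,.18,.038)"
```

```text
18.35 [-17.1  23.6 -29.7  69.6  36.  111.6 -39.9] [0.542 0.122 0.465]
[[ 0.008  1.     0.002]
 [-0.537  0.006 -0.844]
 [-0.844  0.005  0.537]]
inc [ 112.8   10.9 -223.7] 0
inc [ 250.1   10.  -287.3] 0
inc [ 313.1    9.5 -303.7] 0
inc [ 329.2    9.3 -278.4] 0
```

>>> send_rows([
  [[50,11,-110,0,-0.3],[113,11,-224,0,-0.3],[113,11,-224,0,-0.3],[113,11,-224,0,-0.3],[113,11,-224,0,-0.3],[113,11,-224,0,-0.3],[180,11,-255,0,-0.3],[215,10,-270,0,-0.3],[250,10,-287,0,-0.3],[250,10,-287,0,-0.3]],
])

```text
t: 19.6
position: [0.5532, 0.2276, 0.1004]
tool_rot: [[0.007, 1.0, 0.001], [-0.539, 0.005, -0.842], [-0.842, 0.005, 0.539]]
force: [0.5, 0.7, 1.0]
finger_gap: 0.0323
```

```bash
python3 -c "
from h import *
s=manip.sense(); print(s['t'],s['joints'].round(1),s['position'].round(3),s['finger_gap']); print(s['tool_rot'].round(3)); inc(.552,.21,.038); inc(.552,.185,.038)"
```

```text
19.6 [-25.   44.9 -28.7  87.1  40.1  83.7 -66.8] [0.553 0.228 0.1  ] 0.03226564891116411
[[ 0.007  1.     0.001]
 [-0.539  0.005 -0.842]
 [-0.842  0.005  0.539]]
inc [ 62.   -1.6 -18.8] 0
inc [75.5 -1.7  2.2] 0
```

>>> send_rows([
  [[25,-2,-8,0,-0.3],[50,-2,-15,0,-0.3],[62,-2,-19,0,-0.3],[62,-2,-19,0,-0.3],[69,-2,-9,0,-0.3],[74,-2,0,0,-0.3],[74,-2,0,0,-0.3]],
])

```text
t: 20.48
position: [0.5521, 0.1862, 0.0387]
tool_rot: [[0.006, 1.0, -0.0], [-0.54, 0.003, -0.842], [-0.842, 0.006, 0.54]]
force: [-0.4, 0.3, -0.5]
finger_gap: 0.0321
```

```bash
python3 -c "
from h import *
s=manip.sense(); print(s['t'],s['joints'].round(1),s['position'].round(3),s['force'].round(1)); print(s['tool_rot'].round(3)); inc(.56,.15,.038); inc(.577,.08,.038);inc(.577,-.02,.038)
f=imaging.grab_frame('side'); cv2.imwrite('pics/side2.png',cv2.resize(f['frame'][180:420,180:500],(800,600)))"
```

```text
20.475 [-22.6  47.3 -27.4  93.   43.3  76.4 -69.5] [0.552 0.186 0.039] [-0.4  0.3 -0.5]
[[ 0.006  1.    -0.   ]
 [-0.54   0.003 -0.842]
 [-0.842  0.006  0.54 ]]
inc [20.2  7.7 30.1] 0
inc [58.1 24.5 89. ] 0
inc [112.1  24.2 173.2] 0
```

View pics/side2.png

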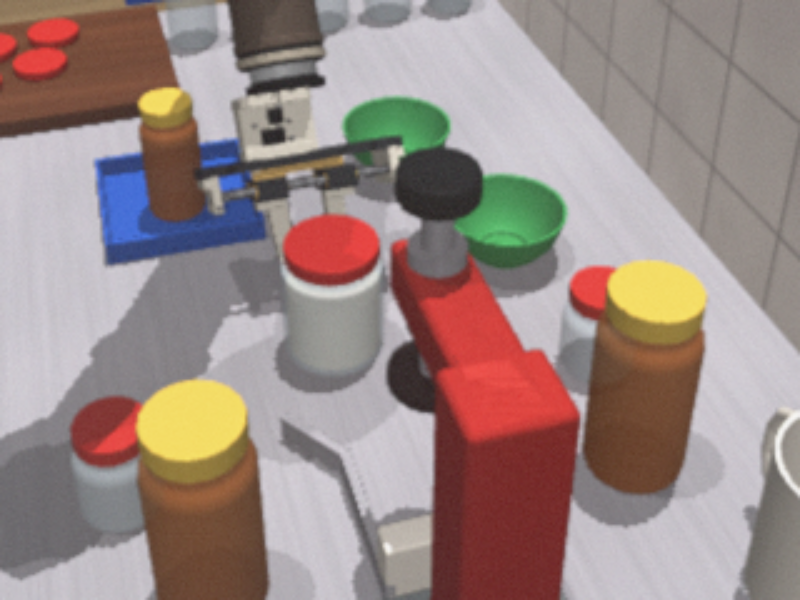

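>>> send_rows([
  [[4,0,6,0,-0.3],[8,0,12,0,-0.3],[12,2,19,0,-0.3],[17,4,26,0,-0.3],[22,7,34,0,-0.3],[27,9,42,0,-0.3],[32,12,50,0,-0.3],[38,15,59,0,-0.3],[43,18,67,0,-0.3],[49,21,76,0,-0.3],[54,23,84,0,-0.3],[59,25,92,0,-0.3],[62,25,97,0,-0.3],[65,25,101,0,-0.3]],
])

```text
t: 22.28
position: [0.5775, 0.0669, 0.0384]
tool_rot: [[0.007, 1.0, 0.0], [-0.539, 0.004, -0.842], [-0.842, 0.006, 0.539]]
force: [-0.7, 3.0, -0.6]
finger_gap: 0.0326
```

```bash
python3 - <<'E'
from h import *
np.set_printoptions(precision=3,suppress=True)
s=manip.sense(); print(s['t'],s['joints'].round(1),s['position'].round(3),s['force'].round(1)); print(s['tool_rot'].round(3)); inc(.577,-.002,.038);inc(.577,-.03,.038);inc(.577,-.036,.038)
for c in ['top','side']:
    f=imaging.grab_frame(c);P=cloud(f)
    for o in nets.trace(c,'jar_center')[:2]:
        q=P[o['region']&(f['depth']>0)]; t=q[(q[:,2]>.108)&(q[:,2]<.13)]
        print(c,round(o['p'],2),np.round(o['location']),t.min(0),t.max(0))
E
```

```text
22.275 [-13.   44.4 -25.6  99.1  47.5  70.4 -63.9] [0.578 0.067 0.038] [-0.7  3.  -0.6]
[[ 0.007  1.     0.   ]
 [-0.539  0.004 -0.842]
 [-0.842  0.006  0.539]]
inc [37.4 -0.8 57.8] 0
inc [52.5 -0.9 81.4] 0
inc [55.8 -0.9 86.4] 0
top 0.91 [379. 225.] [ 0.536 -0.026  0.108] [0.619 0.057 0.125]
side 0.85 [329. 331.] [ 0.533 -0.022  0.108] [0.581 0.056 0.12 ]
```

>>> send_rows([
  [[3,0,5,0,-0.3],[7,0,11,0,-0.3],[11,-1,18,0,-0.3],[16,-1,24,0,-0.3],[20,-1,31,0,-0.3],[25,-1,38,0,-0.3],[29,-1,45,0,-0.3],[33,-1,51,0,-0.3],[37,-1,58,0,-0.3],[41,-1,64,0,-0.3],[44,-1,69,0,-0.3],[46,-1,72,0,-0.3]],
])

```text
t: 23.98
position: [0.5766, -0.0194, 0.0387]
tool_rot: [[0.006, 1.0, -0.0], [-0.54, 0.003, -0.842], [-0.842, 0.005, 0.54]]
force: [-0.1, 3.2, -0.8]
finger_gap: 0.032
```

```bash
python3 - <<'E'
from h import *
np.set_printoptions(precision=3,suppress=True)
s=manip.sense(); print(s['t'],s['joints'].round(1),s['position'].round(4),s['force'].round(1)); print(s['tool_rot'].round(3)); inc(.577,-.03,.038);inc(.577,-.037,.038)
for c in ['top','side']:
    f=imaging.grab_frame(c);P=cloud(f)
    cv2.imwrite(f'pics/{c}3.png',cv2.resize(f['frame'][180:420,200:520],(800,600)))
    for o in nets.trace(c,'jar_center')[:2]:
        q=P[o['region']&(f['depth']>0)]; t=q[(q[:,2]>.108)&(q[:,2]<.13)]
        if len(t): print(c,round(o['p'],2),np.round(o['location']),len(t),t.min(0),t.max(0))
E
```

```text
23.975 [ -6.2  42.1 -24.  104.1  50.7  65.6 -60.7] [ 0.577 -0.019  0.039] [-0.1  3.2 -0.8]
[[ 0.006  1.    -0.   ]
 [-0.54   0.003 -0.842]
 [-0.842  0.005  0.54 ]]
inc [6.3 0.3 8.5] 0
inc [10.   0.3 14.4] 0
top 0.73 [409. 232.] 496 [ 0.536 -0.097  0.109] [ 0.616 -0.029  0.125]
side 0.73 [338. 360.] 358 [ 0.533 -0.111  0.108] [ 0.572 -0.038  0.12 ]
```

View pics/side3.png

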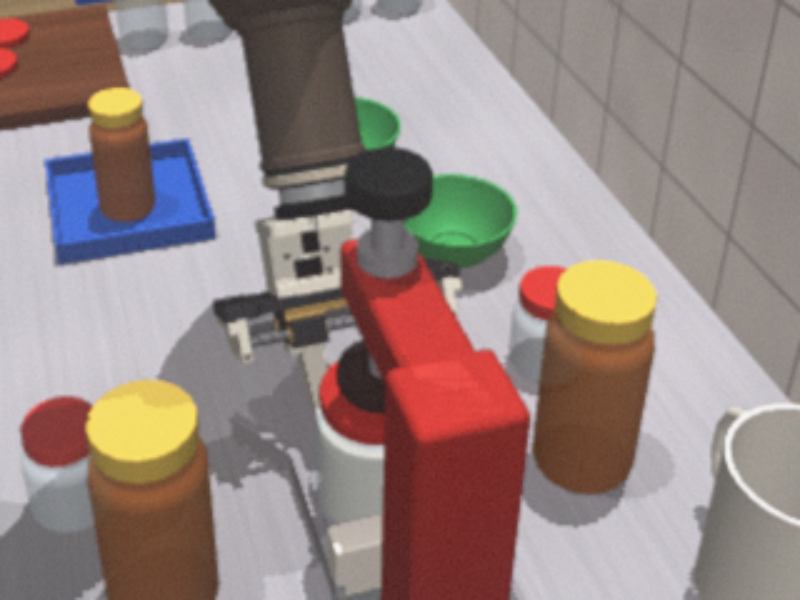

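>>> send_rows([
  [[2,0,3.4,0,-0.3],[4,0,6.4,0,-0.3],[6,0,9.5,0,-0.3],[7.4,0,11.8,0,-0.3],[7.9,0,12.6,0,-0.3],[8.4,0,13.4,0,-0.3],[8.4,0,13.4,0,-0.3]],
])

```text
t: 25.05
position: [0.5767, -0.0353, 0.039]
tool_rot: [[0.006, 1.0, -0.0], [-0.541, 0.003, -0.841], [-0.841, 0.005, 0.541]]
force: [0.7, 1.4, -1.6]
finger_gap: 0.0321
```

>>> send_rows([
  [[0.8,0,0.8,0,-0.3],[1.4,0,1.7,0,-0.3],[1.4,0,1.7,0,-0.3]],
])

```text
t: 25.42
position: [0.5767, -0.0376, 0.0388]
tool_rot: [[0.006, 1.0, -0.0], [-0.541, 0.003, -0.841], [-0.841, 0.005, 0.541]]
force: [0.2, 2.8, -1.0]
finger_gap: 0.032
```

>>> send_rows([
  [[0.5,0,0.8,0,-0.3],[0.5,0,0.8,0,-0.3],[1.0,0,1.6,0,-0.3],[1.0,0,1.6,0,-0.3]],
])

```text
t: 25.92
position: [0.5768, -0.0384, 0.0387]
tool_rot: [[0.007, 1.0, 0.0], [-0.54, 0.004, -0.842], [-0.842, 0.005, 0.54]]
force: [0.1, 6.0, 0.2]
finger_gap: 0.0319
```

>>> send_rows([
  [[0.5,0,0.8,0,-0.3],[1.0,0,1.5,0,-0.3],[1.0,0,1.5,0,-0.3]],
])

```text
t: 26.3
position: [0.5769, -0.0385, 0.0386]
tool_rot: [[0.008, 1.0, 0.001], [-0.538, 0.005, -0.843], [-0.843, 0.006, 0.538]]
force: [-0.6, 8.2, 0.5]
finger_gap: 0.0323
```

```bash
python3 - <<'E'
from h import *
np.set_printoptions(precision=4,suppress=True)
s=manip.sense(); print(s['t'],s['position'],s['force'].round(1))
for c in ['top','side']:
    f=imaging.grab_frame(c);P=cloud(f)
    for o in nets.trace(c,'jar_center')[:1]:
        q=P[o['region']&(f['depth']>0)]; t=q[(q[:,2]>.108)&(q[:,2]<.13)]
        if len(t): print(c,round(o['p'],2),np.round(o['location']),len(t),t.min(0),t.max(0))
E
```

```text
26.3 [ 0.5769 -0.0385  0.0386] [-0.6  8.2  0.5]
top 0.71 [421. 238.] 284 [ 0.5351 -0.1282  0.11  ] [ 0.6129 -0.047   0.124 ]
side 0.88 [338. 364.] 420 [ 0.5328 -0.1261  0.108 ] [ 0.5708 -0.0571  0.1202]
```

>>> send_rows([
  [[-10,0,-17,0,-0.3],[-32,0,-50,0,-0.3],[-54,0,-84,0,-0.3],[-54,0,-84,0,-1],[-105,0,-52,0,-1],[-155,0,-20,0,-1],[-205,0,13,0,-1],[-255,0,45,0,-1],[-305,0,77,0,-1],[-350,0,105,0,-1],[-375,0,121,0,-1],[-375,0,121,0,-1]],
])

```text
t: 28.0
position: [0.5744, 0.0608, 0.4222]
tool_rot: [[0.01, 1.0, -0.002], [-0.537, 0.004, -0.843], [-0.843, 0.009, 0.537]]
force: [0.4, -0.1, -0.3]
finger_gap: 0.0004
```

```bash
python3 - <<'E'
from h import *
np.set_printoptions(precision=4,suppress=True)
s=manip.sense(); print(s['t'],s['joints'].round(1),s['position'],s['force'].round(1),s['tool_rot'])
inc(.576,-.097,.40);inc(.576,-.097,.35)
f=imaging.grab_frame('top');P=cloud(f); cv2.imwrite('pics/top4.png',cv2.resize(f['frame'][120:360,280:600],(800,600)))
for n in ['jar_center','ram_knob']:
    for o in nets.trace('top',n)[:1]:
        q=P[o['region']&(f['depth']>0)]; lo=.108 if n[0]=='j' else .315; t=q[(q[:,2]>lo)&(q[:,2]<lo+.03)]
        print(n,round(o['p'],2),np.round(o['location']),len(t),t.min(0),t.max(0))
E
```

```text
28.0 [-10.7  23.9 -29.   74.8  37.4 103.9 -36.9] [0.5744 0.0608 0.4222] [ 0.4 -0.1 -0.3] [[ 0.0098  1.     -0.002 ]
 [-0.5373  0.0036 -0.8434]
 [-0.8433  0.0093  0.5373]]
inc [103.5   0.9 121.2] 0
inc [145.7   0.4  94.3] 0
jar_center 0.78 [411. 243.] 353 [ 0.5354 -0.128   0.1087] [ 0.6145 -0.0483  0.1243]
ram_knob 0.64 [436. 212.] 684 [ 0.5499 -0.1161  0.3151] [ 0.6031 -0.0608  0.3288]
```

View pics/top4.png

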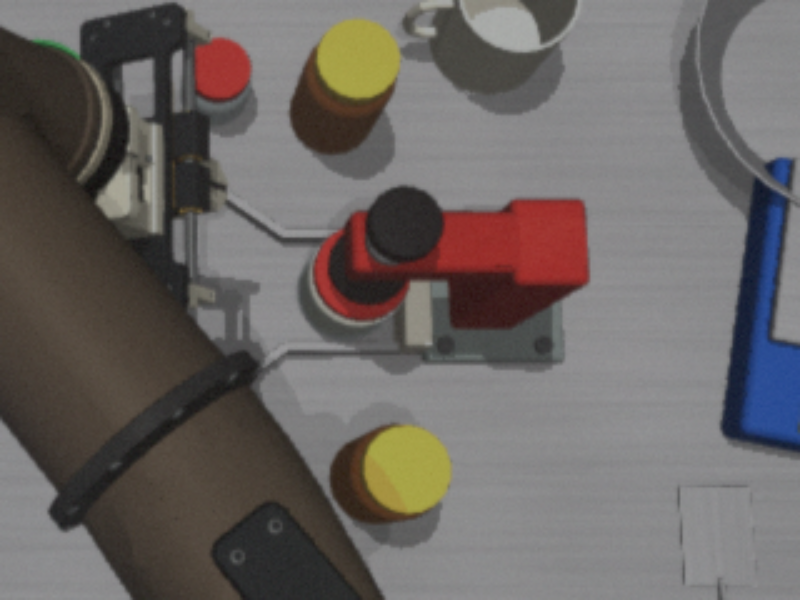

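>>> send_rows([
  [[35,1,40,0,-1],[70,1,80,0,-1],[103,1,121,0,-1],[120,1,110,0,-1],[135,1,101,0,-1],[146,1,94,0,-1],[146,1,94,0,-1]],
])

```text
t: 29.02
position: [0.5756, -0.0963, 0.345]
tool_rot: [[0.005, 1.0, 0.005], [-0.539, 0.007, -0.842], [-0.842, 0.001, 0.539]]
force: [-0.9, -0.0, 1.8]
finger_gap: 0.0003
```

```bash
python3 - <<'E'
from h import *
s=manip.sense(); print(s['t'],s['joints'].round(1),s['position'].round(4),s['force'].round(1))
x,y,z=s['position']
inc(.5765,-.097,.335); inc(.5765,-.097,.31)
E
```

```text
29.025 [  3.7  21.1 -26.6  89.4  39.3  86.9 -29.7] [ 0.5756 -0.0963  0.345 ] [-0.9 -0.   1.8]
inc [ 8.8  0.8 -4.8] 0
inc [ 29.8   0.8 -18.2] 0
```

>>> send_rows([
  [[4.2,0.8,-2.7,0,-1],[8.4,0.8,-5.4,0,-1],[11,0.8,-7,0,-1],[13.5,0.8,-8.6,0,-1],[16,0.8,-10.2,0,-1],[18.5,0.8,-11.8,0,-1],[21,0.8,-13.5,0,-1]],
])

```text
t: 29.9
position: [0.5766, -0.0963, 0.3202]
tool_rot: [[0.005, 1.0, 0.004], [-0.539, 0.007, -0.842], [-0.842, 0.002, 0.539]]
force: [-0.7, 0.6, 4.0]
finger_gap: 0.0001
```

>>> send_rows([
  [[1.7,0,-1.1,0,-1],[3.4,0,-2.2,0,-1],[5.1,0,-3.3,0,-1],[6.8,0,-4.4,0,-1],[8.4,0,-5.4,0,-1],[10.1,0,-6.5,0,-1],[11.8,0,-7.5,0,-1]],
])

```text
t: 30.78
position: [0.5766, -0.0964, 0.3061]
tool_rot: [[0.005, 1.0, 0.004], [-0.539, 0.007, -0.842], [-0.842, 0.002, 0.539]]
force: [-0.5, 0.3, 3.5]
finger_gap: 0.0005
```

>>> send_rows([
  [[0.9,0,-0.5,0,-1],[1.7,0,-1.1,0,-1],[2.5,0,-1.6,0,-1],[3.4,0,-2.2,0,-1],[4.2,0,-2.7,0,-1]],
])

```text
t: 31.4
position: [0.5766, -0.0964, 0.3011]
tool_rot: [[0.005, 1.0, 0.004], [-0.539, 0.007, -0.842], [-0.842, 0.002, 0.539]]
force: [-1.8, 0.5, 6.5]
finger_gap: 0.0011
```

>>> send_rows([
  [[0.9,0,-0.5,0,-1],[1.7,0,-1.1,0,-1],[2.5,0,-1.6,0,-1]],
])

```text
t: 31.78
position: [0.5767, -0.0964, 0.299]
tool_rot: [[0.006, 1.0, 0.004], [-0.54, 0.006, -0.842], [-0.842, 0.003, 0.54]]
force: [-2.9, 1.0, 8.7]
finger_gap: 0.0006
```

>>> send_rows([
  [[0.9,0,-0.5,0,-1],[1.7,0,-1.1,0,-1],[2.5,0,-1.6,0,-1],[2.5,0,-1.6,0,-1]],
])

```text
t: 32.28
position: [0.5767, -0.0964, 0.2968]
tool_rot: [[0.006, 1.0, 0.003], [-0.54, 0.006, -0.842], [-0.842, 0.004, 0.54]]
force: [-2.9, 0.6, 9.3]
finger_gap: 0.0006
```

>>> send_rows([
  [[0.9,0,-0.5,0,-1],[1.7,0,-1.1,0,-1],[2.5,0,-1.6,0,-1],[2.5,0,-1.6,0,-1]],
])

```text
t: 32.78
position: [0.5767, -0.0964, 0.2948]
tool_rot: [[0.007, 1.0, 0.003], [-0.541, 0.006, -0.841], [-0.841, 0.005, 0.541]]
force: [-3.2, 1.1, 9.9]
finger_gap: 0.0005
```

>>> send_rows([
  [[0.9,0,-0.5,0,-1],[1.7,0,-1.1,0,-1],[1.7,0,-1.1,0,-1]],
])

```text
t: 33.15
position: [0.5767, -0.0964, 0.2946]
tool_rot: [[0.008, 1.0, 0.001], [-0.542, 0.006, -0.841], [-0.84, 0.006, 0.542]]
force: [-5.3, 2.6, 15.1]
finger_gap: 0.0003
```

>>> send_rows([
  [[0.9,0,-0.5,0,-1],[1.7,0,-1.1,0,-1],[2.1,0,-1.3,0,-1]],
])

```text
t: 33.52
position: [0.5768, -0.0964, 0.2944]
tool_rot: [[0.01, 1.0, -0.0], [-0.543, 0.005, -0.84], [-0.84, 0.008, 0.543]]
force: [-6.6, 3.3, 20.9]
finger_gap: 0.0004
```

>>> send_rows([
  [[-8,0,5,0,-1],[-42,0,27,0,-1],[-84,0,54,0,-1],[-110,0,20,0,-1],[-140,0,-30,0,-1],[-170,0,-80,0,-1],[-200,0,-130,0,-1],[-200,0,-130,0,-1]],
])

```text
t: 34.52
position: [0.574, 0.127, 0.3899]
tool_rot: [[0.011, 1.0, 0.009], [-0.541, 0.014, -0.841], [-0.841, 0.005, 0.541]]
force: [0.4, -0.4, 0.8]
finger_gap: 0.0005
```

```bash
python3 - <<'E'
from h import *
np.set_printoptions(precision=4,suppress=True)
s=manip.sense(); print(s['t'],s['position'],s['force'].round(1))
for c in ['top','side']:
    f=imaging.grab_frame(c);P=cloud(f); cv2.imwrite(f'pics/{c}5.png',f['frame'])
    for n in ['jar_center','ram_knob','shaker_center','tray','bowl_a','spare_a']:
        for o in nets.trace(c,n)[:3]:
            q=P[o['region']&(f['depth']>0)]; t=q[q[:,2]>np.percentile(q[:,2],97)-.008]
            print(c,n,round(o['p'],2),np.round(o['location']),'zmax',np.percentile(q[:,2],[90,98]),'mid',(t.min(0)+t.max(0))/2)
    k=P[(abs(P[...,0]-.5765)<.02)&(abs(P[...,1]+.0885)<.02)]; print('knob z',np.median(k[k[:,2]>.26][:,2]))
    l=P[(np.hypot(P[...,0]-.5765,P[...,1]+.0885)<.046)&(P[...,1]>-.07)&(P[...,2]>.09)&(P[...,2]<.14)]; print('lid z',np.percentile(l[:,2],[50,80,90]))
cv2.imwrite('pics/side5c.png',cv2.resize(f['frame'][180:420,180:500],(800,600)))
E
```

```text
34.525 [0.574  0.127  0.3899] [ 0.4 -0.4  0.8]
top jar_center 0.75 [411. 244.] zmax [0.1128 0.1193] mid [ 0.5738 -0.0882  0.1176]
top ram_knob 0.7 [432. 216.] zmax [0.2926 0.2943] mid [ 0.5766 -0.0884  0.2917]
top shaker_center 0.95 [216. 288.] zmax [0.1375 0.14  ] mid [0.445  0.3647 0.1369]
top shaker_center 0.68 [415. 152.] zmax [0.1779 0.1804] mid [ 0.7487 -0.0788  0.1781]
top shaker_center 0.62 [436. 311.] zmax [0.1783 0.1805] mid [ 0.4049 -0.11    0.1786]
top tray 0.74 [209. 303.] zmax [0.0224 0.0279] mid [0.4456 0.3306 0.3773]
top bowl_a 0.73 [294. 159.] zmax [0.0515 0.0583] mid [0.6779 0.1965 0.2951]
top bowl_a 0.66 [432. 216.] zmax [0.2925 0.2942] mid [ 0.5766 -0.0884  0.2917]
top spare_a 0.56 [365. 154.] zmax [0.088  0.0905] mid [0.7686 0.0305 0.0881]
top spare_a 0.47 [393. 328.] zmax [0.0886 0.7738] mid [0.3502 0.0587 0.7746]
knob z 0.29058865599394995
lid z [0.112  0.122  0.1237]
side jar_center 0.79 [336. 368.] zmax [0.111  0.1136] mid [ 0.5472 -0.0923  0.1139]
side jar_center 0.33 [367. 388.] zmax [0.2517 0.2909] mid [ 0.5737 -0.0884  0.2877]
side ram_knob 0.88 [348. 276.] zmax [0.2915 0.2923] mid [ 0.5737 -0.0878  0.2887]
side ram_knob 0.16 [338. 368.] zmax [0.1106 0.1125] mid [ 0.5469 -0.0925  0.1093]
side shaker_center 0.76 [257. 381.] zmax [0.1769 0.1779] mid [ 0.4023 -0.1096  0.1745]
side shaker_center 0.58 [437. 325.] zmax [0.1768 0.1781] mid [ 0.7465 -0.0787  0.175 ]
side shaker_center 0.57 [250. 239.] zmax [0.1365 0.1383] mid [0.442  0.3671 0.1351]
side tray 0.57 [250. 264.] zmax [0.0257 0.028 ] mid [0.4425 0.3731 0.0254]
side bowl_a 0.84 [384. 265.] zmax [0.0551 0.0578] mid [0.7017 0.0964 0.1688]
side bowl_a 0.79 [337. 232.] zmax [0.0557 0.0581] mid [0.6878 0.3822 0.055 ]
side spare_a 0.65 [222. 363.] zmax [0.087  0.0881] mid [ 0.3459 -0.0439  0.1278]
side spare_a 0.57 [408. 310.] zmax [0.0871 0.0888] mid [0.7459 0.0024 0.1011]
knob z 0.2908437582580237
lid z [0.1226 0.1238 0.1242]
```

View pics/side5c.png

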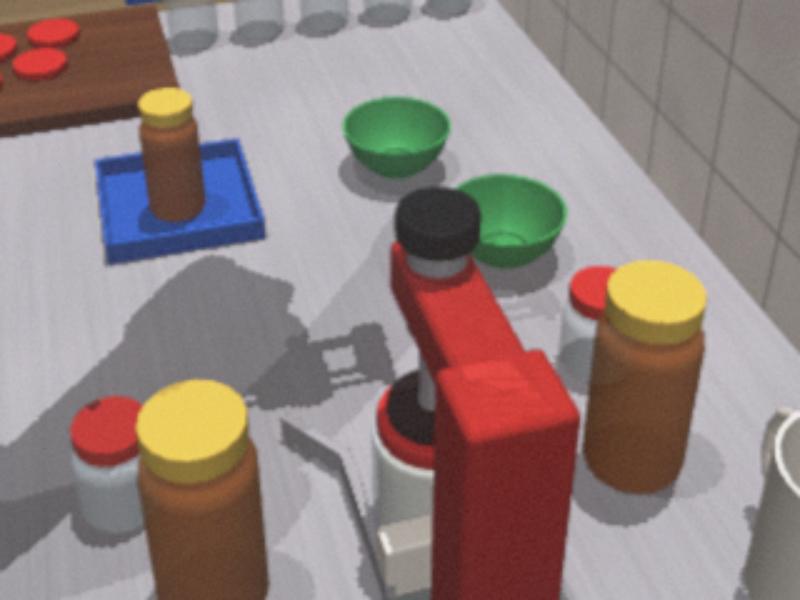

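```bash
python3 -c "
from h import *
print(workorder.sign_off(), manip.sense()['t'])"
```

```text
the job is handed in; nothing more can be done
the job is handed in; nothing more can be done
```

The job is done and handed in at about 35 s of the 72 s limit; sign-off gives no verdict.

- **Shaker:** it stands upright near the middle of the blue tray. Its top measures about 0.137 m, which is the 130 mm shaker on the tray's 5 mm floor.
- **Tilting the tool:** the moves offer no tilt directly. I got about 32° by driving the arm past its reach over the free −y side, in repeated short calls. The hand then leaned back out of the mouth as needed.
- **Big jar:** I pushed it in with two slightly opened fingertips, about 40 mm above the counter. It stalled against the stop with about 8 N, and its middle measures y ≈ −0.088, the same as the seat.
- **Lid and ram:**
  - The resistance rose at the lid and the knob then moved about 8 mm more.
  - It stopped at a hard end, where I pressed with about 21 N, well under the crushing limit.
  - The knob top now reads 0.291 m (0.290 expected), the lid top fell from about 0.120 to 0.112 m, and the ram was left down.
- **Bowls and small jars:** they look undisturbed in the last side picture. The robot ended clear of everything, with a force reading near zero.

**Checks that disagreed:**
- The knob first read about 0.324 m instead of 0.330 m. I did not find out why; the final height, the lid drop and the force all agree that the lid is closed.
- Some of the last network outlines for the bowls, small jars and tray mixed in parts of the arm. I relied on the picture for those.

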